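# Fit the slotted shim and hold the hidden bolt head

### The job

Take the slotted U-shaped plate (the shim) out of the plate rack and stand it on edge, legs down, fully home in the slot in front of the bracket, so that it straddles the bolt, and let go of it. Then reach down into the narrow gap behind the bracket, grip the hidden hexagon head of the bolt, turn it until the drooping spanner on the nut in front lies level, and finish still gripping the head so that the bolt cannot turn back (do not touch the spanner itself). Leave the blank plate in the rack and the other loose things alone.

Things in the scene. Friction and masses are not known exactly. Their poses are not given: they have to be found in the camera images.
- shim_center (a point): centre of the slotted shim (half-way up, in the notch): upright aluminium plate 8 mm thick (x), 150 long (y), 80 tall (z), 0.18 kg, symmetrical; a notch 18 mm wide, open below, runs 59 mm up its middle. In one rack slot at the start. Grip across its thickness from above near its +y end (e.g. 55 mm from the middle, 14 mm below the top): in the fixture only the fixture's +y end leaves finger room
- shim: the same shim; origin at the centre of its foot, same axes
- blank_center (a point): centre of the blank plate, same 150 x 80 x 8 mm but without a notch; stands in the rack's other slot and stays there
- plate_rack: fixed grey rack, 140 x 150 mm, origin under its centre; two parallel slots along its y axis at x = -42 and +42 mm, each 12 mm wide, floor 8 mm and rail tops 26 mm above the bench
- fixture: fixed fixture, origin on the bench below the bolt, mid front wall; x away from the robot at yaw 0. mm: bracket front wall x -4..4, y -25..25, top z 84; rear wall x 60..68, top z 74; gap between open above and at the y ends, floor z 16. Bolt along x at z 62. Slot 12 wide along y at x -18..-6, floor z 10, bevelled rail tops z 28. Nut, spanner at x -19..-34. Seated shim: top z 90
- seat (a point): where the shim's centre lies when it is fully home: in the fixture's slot, x = -12 mm, y = 0, 50 mm above the bench; axes as the fixture's (the shim's x axis lies along this x, either way round)
- head_center (a point): centre of the bolt's dark hexagon head, hidden behind the bracket's front wall: 24 mm across flats (27.7 over corners), 18 long along the fixture's x (x 12..30 mm, 8 mm behind the wall), 62 mm above the bench. Turns with the bolt; its x is the bolt axis, its y is normal to a pair of flats, which at joint 0 stand upright and face the fixture's +y and -y
- bolt_head: the same hexagon head as a body, same origin and axes
- bolt (a joint): turn of bolt, head, nut and spanner together, rad: 0 = spanner level; negative = its free end droops (starts at the stop, -0.22, and its weight pulls it back there with about 0.05 N m); positive = free end raised, stop +0.25. Positive is a right-hand turn about the fixture's -x axis
- spanner: 13 mm combination spanner, 162 mm long, fixed with its ring on the nut in front of the bracket, reaching along the fixture's -y; origin at its middle
- grease_pot: grease pot with lid, 58 x 73 mm tall; bystander
- tape_roll: roll of tape, 82 x 46 mm tall, lying flat; bystander
- injector: small injector, 64 x 36 x 17 mm, lying; bystander

How it is judged:
By the outcome, as a careful person would: the job done as asked, in the order asked, and still so for the second after the job is handed in, while the arm keeps its last pose, push and grip.
It also fails if it takes over 45 s, if anything falls off the work surface, if the arm or the gripper's body presses on something with over 40 N, if the wrist force passes 120 N, or if a joint passes its speed limit or range.

### The arm

A 6-joint arm with a two-finger parallel gripper is mounted at the origin on a cart in front of the work surface, level with it; the furniture and walls round the work are solid. World frame = base frame: x ahead of the robot, y to its left, z up, the work surface at z = 0. Lengths are in m, angles in rad, forces in N, time in s.
With the tool pointing down it reaches from about 0.375 to 0.9 m from the base axis. Payload 3.1 kg.
Tool frame: the origin (TCP) lies between the finger pads; the fingertips stand 8 mm ahead of it and the grasp point (between the pads) lies 11 mm behind it; z points along the fingers, y is the line along which they close (so a half turn about z gives the same grasp; the last joint's range is limited). The gripper opens to 85 mm and grips with 20 to 120 N. Pads are 22 mm wide; open, the fingers measure 114 mm over their backs; the gripper's body (76 mm by 85 mm) begins 54 mm behind the grasp point. The pads swing forward as they close: fully open they stand 13 mm farther back than shut.
Start: joints at [1.048, 0.527, 1.433, -0, 1.181, -0.178], TCP at [0.211, 0.588, 0.239] pointing down, gripper open.
Joint ranges: [-3.08, 3.08], [-0.75, 2.2], [0.22, 2.44], [-1.43, 4.57], [0, 2.65], [-2.85, 2.85]. Speed limits (rad/s): [2.79, 2.79, 3.14, 3.14, 3.14, 3.14].

### API

Orientations are given as a unit quaternion [x, y, z, w].
In Python, from station import readout, cams, sign_off gives the robot as it stands.
- The arm moves only by the tool send_rows, never from a script. Its argument "commands" is text: rows parted by semicolons, each of 5 numbers parted by spaces: the finger opening in mm, from 0 to 85.4, then the shift along the tool's x, y, z each as a share of 0.02 m, from -1 to 1, then the turn about the tool's z as a share of 4 degrees, from -1 to 1. In form: grip dx dy dz spin; .... A call has 1 to 20 rows; each row shifts and turns the commanded pose from where the row before left it, along the tool's axes as they then stand; what a row does not reach is not made up. A row lasts 1/12 s, in which the tool goes at most 41.7 mm and 7.16 degrees, less where a joint would pass 70% of its speed; a pose out of reach is approached as far as the arm can. A call with a number of a shift or a turn outside -1 to 1 is refused whole. A call with a gripper value outside its range is refused whole. The fingers move at their own pace and stop on an object; "grip_force" is the grip in N (left out, the last holds). Time passes only in rows, so rows that do not move let the fingers close. It gives the time, the measured TCP pose, the force, the opening and the grip force at its end, in the units of the state.
- readout.sense(): the state, without advancing time (a new reading comes with each control period).
- cams.snapshot(name): name is "scene" or "side" or "wrist"; returns a dict with "pixels" (480x640x3 uint8, red, green, blue), "intrinsics" (3x3 intrinsics, pixels), "dist" ([k1, k2, p1, p2, k3] as OpenCV has them; the pictures are not rectified), "eye" and "rotation" of the camera in the world. Camera axes: x right, y down, z forward; pixel columns grow to the right and rows downward; lengths in m; the calibration is good to about 2 mm. A picture is of the moment at which its call begins. There is no depth.
- sign_off(): hands the job in; it is judged then, once.
The state is a dict: "t": time; "q": joint angles; "qd": joint speeds; "tau": joint torques, N m; "tcp_pos": TCP position; "tool_rot": TCP orientation; "force": force on the tool from outside, world axes, zero at the start; "ft_torque": the same for the moment, N m; "finger_gap": opening from 0.0 (shut) to 1.0 (fully open); "gripper_force": force on a finger pad.
Only numpy, scipy, OpenCV 4.12 (cv2) and the standard library are available. Lean on these libraries where they do the work, as an engineer would, in place of code of your own. Each camera call takes 0.05 s, during which the arm holds its last target. There are 200 camera calls.

## Working session

There is one attempt and no reset: what is moved stays moved. The work goes in short steps, Python scripts to look and compute and a tool call to move; the robot and the scene stay as the last step left them, time stands still between calls to the robot, and variables do not carry over. Pictures are saved under pics/ and viewed, at most 10 in all, crops included, and the job is handed in when it is done.

Besides the shell and the picture viewer there is one more tool, called after "Request:" as a command line: name --argument value ..., lists and objects as JSON in quotes. send_rows: Moves the arm, as the interface text tells. Its arguments: {"type":"object","properties":{"commands":{"type":"string"},"grip_force":{"type":"number"}},"required":["commands"]}

```bash
ls; mkdir -p pics; python3 - <<'E'
from station import readout,cams
import cv2,numpy as np,pickle
print(readout.sense())
for n in("scene","side","wrist"):
    s=cams.snapshot(n);pickle.dump(s,open(f"pics/{n}0.pkl","wb"));cv2.imwrite(f"pics/{n}0.png",s["pixels"][:,:,::-1])
    print(n,s["intrinsics"],s["dist"],s["eye"],s["rotation"])
E
```

```text
pics
{'t': 0.0, 'q': array([ 1.04846320e+00,  5.28452460e-01,  1.43389636e+00,  2.54395464e-05,
        1.18142035e+00, -1.78494876e-01]), 'qd': array([-0.00169995,  0.0005589 ,  0.00092739,  0.00010948,  0.00076375,
        0.00012847]), 'tau': array([ 2.19673137e-03, -4.42338681e+01, -1.78032911e+01, -1.59776373e-04,
        8.34675680e-03,  4.76539725e-06]), 'tcp_pos': array([0.21029737, 0.58781424, 0.23834393]), 'tool_rot': array([ 1.71078166e-01,  9.85256858e-01, -1.01808603e-03, -3.84631562e-04]), 'force': array([0.41966175, 0.7960057 , 1.18054829]), 'ft_torque': array([ 0.03241801, -0.04740525,  0.01475852]), 'gripper_force': 0.0, 'finger_gap': 1.0024315427602293}
scene [[500.17744759   0.         327.59250609]
 [  0.         500.17744759 236.42378199]
 [  0.           0.           1.        ]] [-0.03970893  0.          0.          0.          0.        ] [ 0.21416963 -0.76284193  0.60800847] [ 0.84964325 -0.21058603  0.11226118 -0.47027365]
side [[470.22009518   0.         316.14509236]
 [  0.         470.22009518 238.45516918]
 [  0.           0.           1.        ]] [0.03719111 0.         0.         0.         0.        ] [0.50407156 0.69367919 0.56503686] [-0.07361865  0.88358368 -0.46147656  0.02999276]
wrist [[368.86253136   0.         315.91792159]
 [  0.         368.86253136 237.75345916]
 [  0.           0.           1.        ]] [-0.04039361  0.          0.          0.          0.        ] [0.13313665 0.61571    0.37225997] [0.80746484 0.56830483 0.08989266 0.1301901 ]
```

View pics/scene0.png

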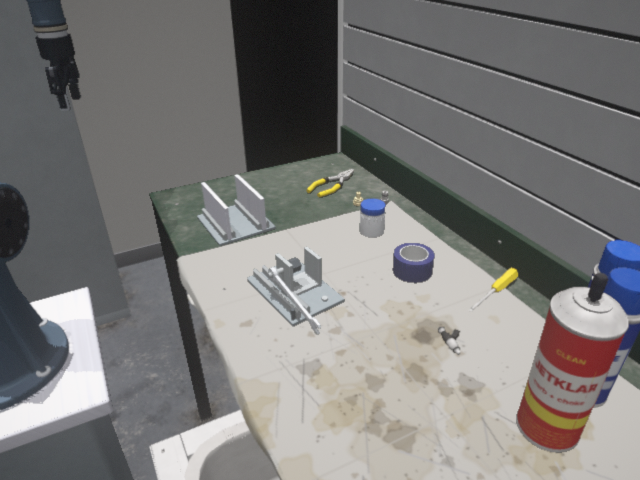

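View pics/side0.png

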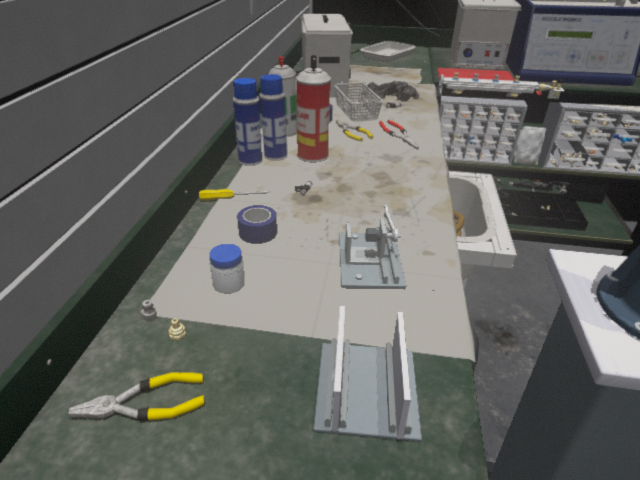

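```bash
python3 - <<'E'
import cv2,numpy as np
sc=cv2.imread("pics/scene0.png");sd=cv2.imread("pics/side0.png")
def c(im,x,y,w,h,s):return cv2.resize(im[y:y+h,x:x+w],None,fx=s,fy=s,interpolation=cv2.INTER_CUBIC)
cv2.imwrite("pics/m1.png",np.vstack([np.hstack([c(sc,190,170,100,75,4),c(sc,245,240,100,75,4)]),np.hstack([c(sd,310,303,133,140,3)[:300,:399],c(sd,330,200,100,100,4)[:300]])[:,:799]]) if 0 else np.vstack([np.hstack([c(sc,190,170,100,75,4),c(sc,245,245,100,75,4)])]))
cv2.imwrite("pics/m2.png",np.hstack([c(sd,310,300,120,140,4)[:, :],c(sd,334,200,76,140,4)]))
E
```

```text
(no output)
```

View pics/m1.png

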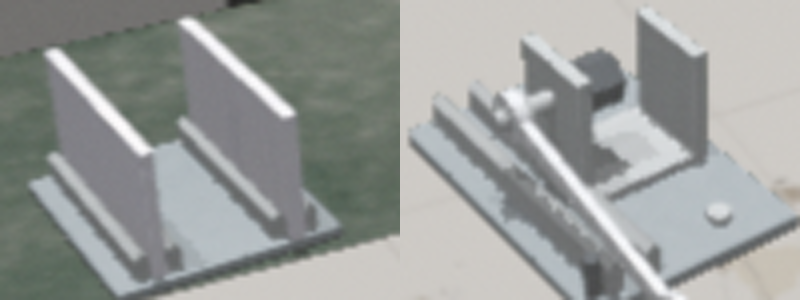

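View pics/m2.png

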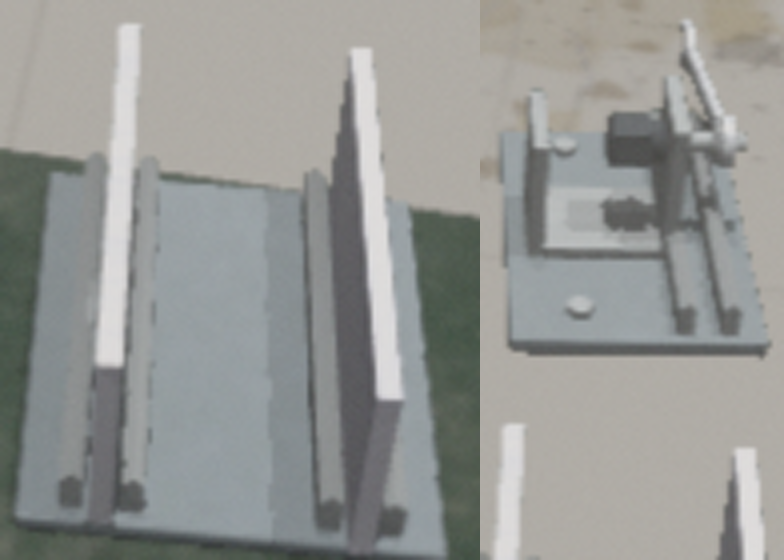

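View pics/wrist0.png

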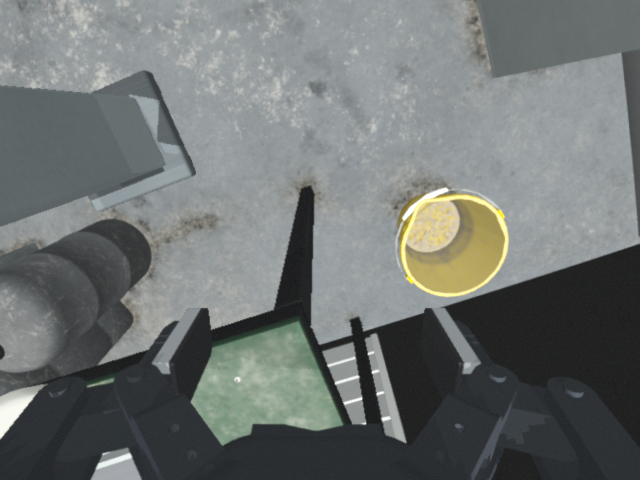

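The pictures show the rack with both plates (side: −x plate top from (400,312) to (407,400); +x plate top from (342,306) to (337,391)) and the fixture around (288,282) in scene and (375,240) in side. It isn't yet clear which plate is notched.

```bash
cat > h.py <<'E'
import cv2,numpy as np,pickle
from scipy.spatial.transform import Rotation as R
def ld(n): return pickle.load(open(f"pics/{n}.pkl","rb"))
def plane(s,uv,z):
    p=cv2.undistortPoints(np.array(uv,float).reshape(-1,1,2),np.array(s["intrinsics"]),np.array(s["dist"]))[:,0]
    rot=np.array(s["rotation"]); M=R.from_quat(rot) if rot.size==4 else R.from_matrix(rot)
    d=M.apply(np.c_[p,np.ones(len(p))]); e=np.array(s["eye"])
    return e+d*((z-e[2])/d[:,2])[:,None]
def proj(s,P):
    rot=np.array(s["rotation"]); M=(R.from_quat(rot) if rot.size==4 else R.from_matrix(rot)).inv()
    c=M.apply(np.atleast_2d(P)-np.array(s["eye"]))
    return cv2.projectPoints(c,np.zeros(3),np.zeros(3),np.array(s["intrinsics"]),np.array(s["dist"]))[0][:,0]
E
python3 - <<'E'
from h import *
np.set_printoptions(precision=4,suppress=True)
sc=ld("scene0");sd=ld("side0")
A=lambda l:[(190+u/4,170+v/4) for u,v in l]
B=lambda l:[(245+(u-400)/4,245+v/4) for u,v in l]
C=lambda l:[(310+u/4,300+v/4) for u,v in l]
D=lambda l:[(334+(u-480)/4,200+v/4) for u,v in l]
def sh(n,p):
    d=p[1]-p[0];print(n,p[:,:2].ravel(),"mid",p.mean(0)[:2],"len",np.hypot(*d[:2]),"ang",np.degrees(np.arctan2(d[1],d[0])))
sh("-x sc",plane(sc,A([(150,152),(52,52)]),.088)); sh("-x sd",plane(sd,C([(361,50),(390,400)]),.088))
sh("+x sc",plane(sc,A([(293,114),(186,20)]),.088)); sh("+x sd",plane(sd,C([(129,26),(108,366)]),.088))
sh("rear sc",plane(sc,B([(703,52),(643,12)]),.074)); sh("rear sd",plane(sd,D([(538,92),(540,126)]),.074))
sh("front sc",plane(sc,B([(586,85),(528,38)]),.084)); 
sh("front sd",plane(sd,D([(671,78),(680,118)]),.084))
E
```

```text
-x sc [0.4571 0.1757 0.444  0.322 ] mid [0.4506 0.2488] len 0.14685111369739706 ang 95.10973346477473
-x sd [0.4553 0.1809 0.4452 0.3291] mid [0.4503 0.255 ] len 0.14854253325433686 ang 93.89319397756525
+x sc [0.5412 0.1798 0.5286 0.326 ] mid [0.5349 0.2529] len 0.14676172398397921 ang 94.93095452336988
+x sd [0.5396 0.1832 0.5292 0.3317] mid [0.5344 0.2574] len 0.14887914170318425 ang 93.998201705479
rear sc [ 0.5576 -0.0701  0.5474 -0.0261] mid [ 0.5525 -0.0481] len 0.0452085608398149 ang 103.00226924092378
rear sd [ 0.5549 -0.0645  0.551  -0.0357] mid [ 0.553  -0.0501] len 0.02912655721549214 ang 97.68655000784172
front sc [ 0.4929 -0.0815  0.4844 -0.0343] mid [ 0.4887 -0.0579] len 0.047903052502555096 ang 100.18287289547351
front sd [ 0.4928 -0.0727  0.4872 -0.039 ] mid [ 0.49   -0.0558] len 0.03417572597522649 ang 99.48251260267148
```

Request:
send_rows --commands "85 -.94 -.56 .08 0;85 -.94 -.56 .08 0;85 -.94 -.56 .08 0;85 -.94 -.56 .08 0;85 -.94 -.56 .08 0;85 -.94 -.56 .08 0;85 -.94 -.56 .08 0;85 -.94 -.56 .08 0;85 -.94 -.56 .08 0;85 -.94 -.56 .08 0;85 -.94 -.56 .08 0;85 -.94 -.56 .08 0;85 -.94 -.56 .08 0;85 -.94 -.56 .08 0;85 -.94 -.56 .08 0;85 -.94 -.56 .08 0;85 -.94 -.56 .08 0;85 -.94 -.56 .08 0;85 -.94 -.56 .08 0;85 -.94 -.56 .08 0"

```text
t: 1.82
tcp_pos: [0.4895, 0.2498, 0.207]
tool_rot: [0.171, 0.985, -0.0, -0.0]
force: [0.0, 1.1, -0.1]
finger_gap: 0.996
gripper_force: 0.0
```

Request:
send_rows --commands "85 0 0 0 1;85 0 0 0 1;85 0 0 0 1;85 0 0 0 1;85 0 0 0 1;85 0 0 0 1;85 0 0 0 1;85 0 0 0 1;85 0 0 0 1;85 0 0 0 1;85 0 0 0 1;85 0 0 0 1;85 0 0 0 1;85 0 0 0 1;85 0 0 0 1;85 0 0 0 1;85 0 0 0 .4;85 0 0 0 0"

```text
t: 3.32
tcp_pos: [0.4889, 0.2507, 0.2071]
tool_rot: [0.678, 0.735, -0.0, -0.0]
force: [-0.1, -0.1, -0.1]
finger_gap: 0.995
gripper_force: 0.0
```

```bash
python3 - <<'E'
from station import readout,cams
import cv2,numpy as np,pickle
from h import *
np.set_printoptions(precision=4,suppress=True)
s=cams.snapshot("wrist");pickle.dump(s,open("pics/wrist1.pkl","wb"))
cv2.imwrite("pics/wrist1.png",cv2.resize(s["pixels"][:,:,::-1],(800,600)))
r=readout.sense();print(r["tcp_pos"],R.from_quat(r["tool_rot"]).as_matrix(),s["eye"],r["t"],r["q"])
E
```

```text
[0.4889 0.2507 0.2071] [[-0.0827  0.9966 -0.0005]
 [ 0.9966  0.0827 -0.0002]
 [-0.0001 -0.0005 -1.    ]] [0.4811 0.3316 0.3409] 3.3667 [ 0.2705  0.468   1.6569 -0.      1.0171  0.1877]
```

View pics/wrist1.png

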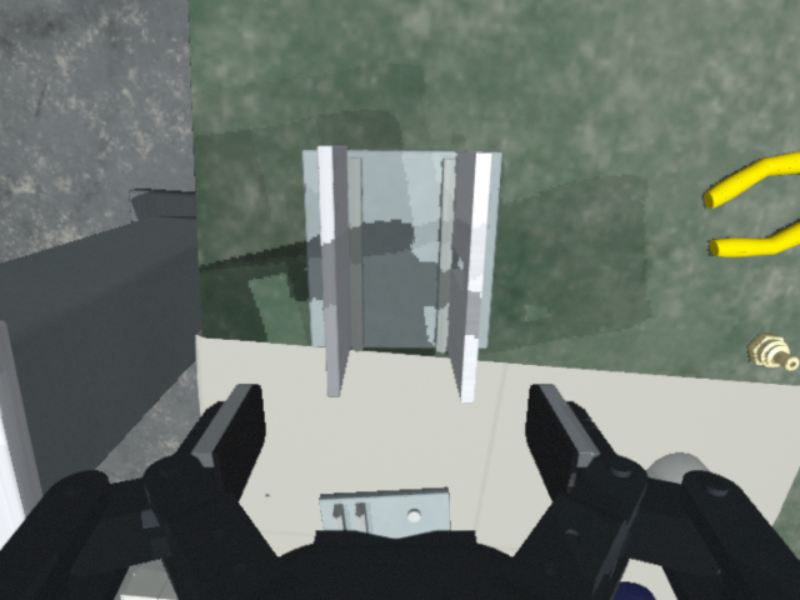

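The wrist view shows a light gap midway along the inner face of the +x plate at (460,262), matching the faint line in the scene picture. The −x plate's face is unbroken, so the +x plate is the shim, with its top edge running from (484,153) to (468,402).

```bash
python3 - <<'E'
from h import *
np.set_printoptions(precision=4,suppress=True)
s=ld("wrist1")
for n,a,b in(("+x",(484.5,153),(468.5,402)),("-x",(325.5,147),(334,396.5))):
    p=plane(s,[(u*.8,v*.8) for u,v in(b,a)],.088);d=p[1]-p[0]
    print(n,p[:,:2],p.mean(0),np.hypot(*d[:2]),np.degrees(np.arctan2(d[1],d[0])))
# rack footprint right edges
im=s["pixels"]
for v in (200,240,280): print(v,[tuple(c) for c in im[int(v*.8),370:400]])if 0 else None
# fixture, scene: fit
E
```

```text
+x [[0.5388 0.1829]
 [0.5278 0.3315]] [0.5333 0.2572 0.088 ] 0.14907213520453194 94.24233857609086
-x [[0.4546 0.1799]
 [0.4443 0.3277]] [0.4495 0.2538 0.088 ] 0.14822175143294325 93.99630901837813
```

Request:
send_rows --commands "45 .96 .76 0 .13;45 .96 .76 0 0;45 .95 .75 0 0;45 0 0 .6 0;45 0 0 .9 0;45 0 0 .9 0;45 0 0 .9 0;45 0 0 .9 0;45 0 0 .9 0;45 0 0 .9 0;45 0 0 .9 0;45 0 0 .3 0;45 0 0 0 0;45 0 0 0 0"

```text
t: 4.53
tcp_pos: [0.5301, 0.3115, 0.0634]
tool_rot: [0.681, 0.733, -0.0, -0.0]
force: [0.4, 0.6, 0.6]
finger_gap: 0.525
gripper_force: 0.0
```

Request:
send_rows --commands "0 0 0 0 0;0 0 0 0 0;0 0 0 0 0;0 0 0 0 0;0 0 0 0 0;0 0 0 0 0;0 0 0 0 0;0 0 0 0 0" --grip_force 90

```text
t: 5.2
tcp_pos: [0.5307, 0.3118, 0.0647]
tool_rot: [0.681, 0.732, 0.001, 0.0]
force: [-0.6, 0.1, 5.2]
finger_gap: 0.08
gripper_force: 88.5
```

Request:
send_rows --commands "0 0 0 -.3 0;0 0 0 -.8 0;0 0 0 -1 0;0 0 0 -1 0;0 0 0 -1 0;0 0 0 -1 0;0 0 0 -1 0"

```text
t: 5.78
tcp_pos: [0.5293, 0.3112, 0.1858]
tool_rot: [0.681, 0.732, -0.001, -0.0]
force: [0.2, -0.2, -3.1]
finger_gap: 0.075
gripper_force: 88.1
```

Request:
send_rows --commands "0 -.5 0 0 0;0 -1 -.02 0 0;0 -1 -.02 0 0;0 -1 -.02 0 0;0 -1 -.02 0 0;0 -1 -.02 0 0;0 -1 -.02 0 0;0 -1 -.02 0 0;0 -1 -.02 0 0;0 -1 -.02 0 0;0 -1 -.02 0 0;0 -1 -.02 0 0;0 -1 -.02 0 0;0 -1 -.02 0 0;0 -1 -.02 0 0;0 -1 -.02 0 0;0 -1 -.02 0 0;0 -1 0 0 0;0 -.8 0 0 -.6;0 -.3 0 0 -.6"

```text
t: 7.45
tcp_pos: [0.55, -0.0627, 0.1839]
tool_rot: [0.65, 0.76, -0.001, -0.001]
force: [0.3, 0.2, -1.7]
finger_gap: 0.074
gripper_force: 88.2
```

Request:
send_rows --commands "0 0 0 0 0;0 0 0 0 0"

```text
t: 7.62
tcp_pos: [0.5497, -0.0603, 0.1841]
tool_rot: [0.65, 0.76, -0.001, -0.001]
force: [-0.5, -0.3, -1.8]
finger_gap: 0.078
gripper_force: 88.1
```

```bash
python3 - <<'E'
from station import readout,cams
from h import *
np.set_printoptions(precision=4,suppress=True)
s=cams.snapshot("wrist");pickle.dump(s,open("pics/wrist2.pkl","wb"))
cv2.imwrite("pics/wrist2.png",cv2.resize(s["pixels"][:,:,::-1],(800,600),interpolation=cv2.INTER_CUBIC))
r=readout.sense();print(r["tcp_pos"],R.from_quat(r["tool_rot"]).as_matrix()[:,0],r["t"],r["force"],r["gripper_force"])
E
```

```text
[ 0.5499 -0.0598  0.1844] [-0.1546  0.988   0.0014] 7.6667 [ 0.7021 -1.0483 -1.9804] 88.14063549041748
```

View pics/wrist2.png

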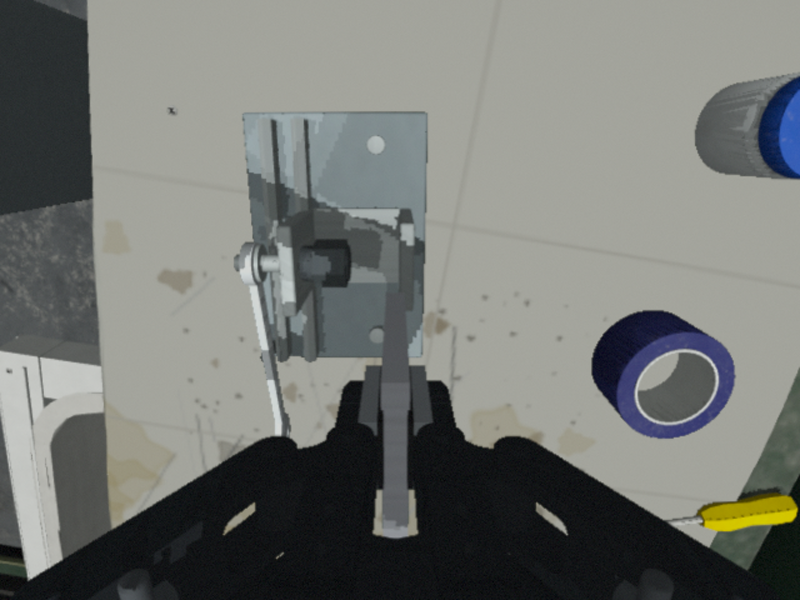

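The wrist view shows the fixture: base corners at about (244,113), (427,112) and (422,357), rails near x 272 and 300, front wall top at (288,270), head at (332,263). I'll enlarge it.

```bash
python3 - <<'E'
from h import *
s=ld("wrist2");im=s["pixels"][84:292,184:350,::-1]
im=cv2.resize(im,None,fx=2.88,fy=2.88,interpolation=cv2.INTER_CUBIC)
im=cv2.convertScaleAbs(im,alpha=1.3,beta=10)
cv2.imwrite("pics/w2z.png",im);print(im.shape)
E
```

```text
(599, 478, 3)
```

View pics/w2z.png

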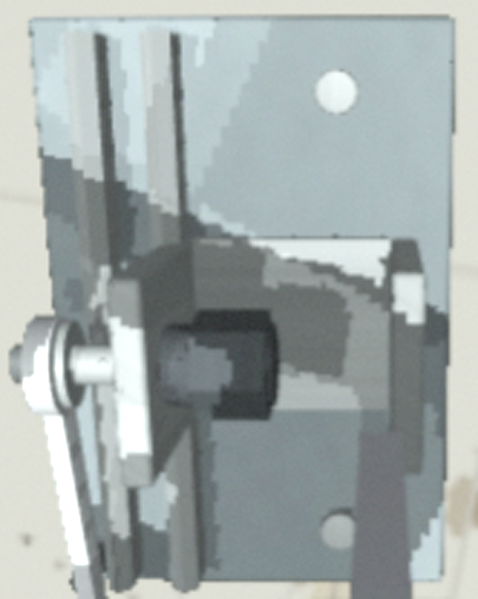

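```bash
python3 - <<'E'
from h import *
np.set_printoptions(precision=4,suppress=True)
s=ld("wrist2")
Z=lambda l:[(184-.33+u/2.88,84-.33+v/2.88) for u,v in l]
def sh(n,l,z):
    p=plane(s,Z(l),z);d=p[1]-p[0];print(n,p[:,:2].ravel(),"mid",p.mean(0)[:2],"len",np.hypot(*d[:2]),"ang",np.degrees(np.arctan2(d[1],d[0])))
    return p
f=sh("front",[(138,485),(121,280)],.084)
sh("front+yend w",[(104,280),(138,280)],.084)
r=sh("rear +y",[(408,271),(408,271)],.074)
sh("slot",[(150,585),(121.5,32)],.028)
sh("rail1 R",[(130,585),(98,32)],.028);sh("rail2 L",[(170,582),(145,32)],.028)
sh("baseR",[(440,580),(455,17)],.010);sh("baseTop",[(30,18),(455,17)],.010)
sh("headR",[(276,415),(276,312)],.062)
# predict model for candidate pose, in zoom px
def model(x,y,yaw):
    c,sn=np.cos(yaw),np.sin(yaw)
    pts=dict(f1=(0,25,84),f2=(0,-25,84),fw1=(-4,25,84),fw2=(4,25,84),rr=(64,25,74),s1=(-12,75,28),h=(30,0,62))
    for k,(a,b,z) in pts.items():
        a,b,z=a/1e3,b/1e3,z/1e3
        u=proj(s,[x+c*a-sn*b,y+sn*a+c*b,z])[0];print(k,(u-[184-.33,84-.33])*2.88)
for yaw in(8,9,10):
    print(yaw);model(f.mean(0)[0],f.mean(0)[1],np.radians(yaw))
# check held shim top line
p=plane(s,[(395*.8,525*.8),(395*.8,290*.8)],.184+.025);print(p)
E
```

```text
front [ 0.4922 -0.0756  0.4844 -0.0278] mid [ 0.4883 -0.0517] len 0.048462490083396696 ang 99.21606089619229
front+yend w [ 0.4807 -0.0284  0.4882 -0.0272] mid [ 0.4844 -0.0278] len 0.007581499701535803 ang 8.652779104823582
rear +y [ 0.5474 -0.0177  0.5474 -0.0177] mid [ 0.5474 -0.0177] len 0.0 ang 0.0
slot [ 0.4878 -0.13    0.4668  0.0249] mid [ 0.4773 -0.0526] len 0.1563840612559737 ang 97.69819549271165
rail1 R [ 0.4818 -0.131   0.4608  0.0241] mid [ 0.4713 -0.0535] len 0.15646136763291504 ang 97.70241497818962
rail2 L [ 0.4937 -0.1281  0.4729  0.0258] mid [ 0.4833 -0.0511] len 0.1553142523611312 ang 97.71097470171232
baseR [ 0.5762 -0.1231  0.5519  0.0427] mid [ 0.564  -0.0402] len 0.16760547888664892 ang 98.36389661147992
baseTop [0.4374 0.0253 0.5519 0.0427] mid [0.4946 0.034 ] len 0.11580297260316812 ang 8.664616303052131
headR [ 0.521  -0.0604  0.5177 -0.0343] mid [ 0.5193 -0.0474] len 0.026260354258869856 ang 97.05157319974892
8
f1 [123.102  276.5449]
f2 [136.0217 488.0426]
fw1 [105.1394 276.3428]
fw2 [141.0828 276.7512]
rr [411.0774 273.0959]
s1 [116.8759  47.884 ]
h [270.5823 364.1293]
9
f1 [121.1428 276.5398]
f2 [137.8617 488.0556]
fw1 [103.2054 276.6522]
fw2 [139.1017 276.4313]
rr [409.2432 268.2296]
s1 [111.8899  48.7523]
h [270.5256 362.0737]
10
f1 [119.1865 276.569 ]
f2 [139.6995 488.0383]
fw1 [101.2803 276.9958]
fw2 [137.1174 276.1458]
rr [407.3188 263.3837]
s1 [106.9285  49.7138]
h [270.4321 360.0157]
[[ 0.5525 -0.0873  0.209 ]
 [ 0.5412 -0.0141  0.209 ]]
```

```bash
python3 - <<'E'
from h import *
np.set_printoptions(precision=4,suppress=True)
s=ld("wrist2")
print(proj(s,[[.5468,-.040,.209],[.5468,-.040,.129]])/.8, s["eye"])
g=cv2.cvtColor(s["pixels"],cv2.COLOR_RGB2GRAY)
for v in(245,255,265,275,320,350,380,400,415): print(v,g[v,298:336])
E
```

```text
[[400.9944 385.1015]
 [399.4603 293.3945]] [0.5364 0.0197 0.3181]
245 [100  99  99  98  98  99 101 100 101  95  88  81  81  81  80  82  78  80
  80  80  81  80  80  82  80  81  78  77  79  77  78  77  85  96 100 100
 100 101]
255 [ 99 102  98 100 100  98 100 100  98  92  83  84  82  80  81  81  82  81
  80  81  82  81  80  80  83  83  86  96  98 100 100 100 100 100  99  99
  99  99]
265 [130 132 133 134 134 132 132 128 111  90  82  82  81  80  82  82  82  81
  82  82  81  82  82  81  83  82  83  90  98 100 101  99  99  99 104 138
 154 157]
275 [100 101 102 102 103 100 100  99  90  83  83  82  81  82  83  83  83  81
  81  81  82  83  82  80  83  83  83  84  99 130 143 151 156 157 156 157
 157 157]
320 [ 67  66  67  66  50  34  63  88  98 100  98  99  99  99 100 100  99  99
 101  98  98  99 101 100  99  99 100 100  97  86  53  32  54  65  67  67
  67  67]
350 [ 14  22  20  16  18  22  20  21  49  81  96  98  99 100  98  99  99  98
  99  99  98 100 100  99  98  99  98  77  42  28  25  19  21  19  21  11
  22  17]
380 [22 17 18 14 24 18 18 24 37 77 96 97 96 97 96 97 97 96 96 98 98 97 95 97
 97 97 95 70 30 23 19 19 15 12 20 18 16 16]
400 [ 16  43 115 150 155 154 151 132  98  96  96  98  97  96  98  97  96  98
  97  95  99  97  98  98  98  96  97  97 101 132 145 147 148 142  94  39
  20  20]
415 [ 39 108 145 145 140 135 131 118 108 110 105  97  97  97  97  97  97  97
  96  95  95  96  95  95  96  96  94  93  95 129 144 146 146 146 140  90
  31  18]
```

Request:
send_rows --commands "0 .89 -.87 0 .12;0 .89 -.88 0 0;0 .89 -.87 0 0;0 .89 -.88 0 0;0 0 0 0 0;0 0 0 .6 0;0 0 0 .8 0;0 0 0 .4 0;0 0 0 0 0;0 0 0 0 0"

```text
t: 8.5
tcp_pos: [0.4709, 0.0002, 0.149]
tool_rot: [0.653, 0.758, -0.0, -0.001]
force: [0.2, -0.2, -2.5]
finger_gap: 0.075
gripper_force: 88.1
```

```bash
python3 - <<'E'
from station import readout,cams
from h import *
np.set_printoptions(precision=4,suppress=True)
S={n:cams.snapshot(n) for n in("wrist","side","scene")}
for n in S: pickle.dump(S[n],open(f"pics/{n}3.pkl","wb"))
r=readout.sense();print(r["tcp_pos"],R.from_quat(r["tool_rot"]).as_matrix()[:,0],r["t"],r["force"])
c=lambda n,x,y,w,h,f:cv2.resize(S[n]["pixels"][y:y+h,x:x+w,::-1],None,fx=f,fy=f,interpolation=cv2.INTER_CUBIC)
a=c("side",335,160,80,120,5);b=c("wrist",240,110,160,240,2.5)
cv2.imwrite("pics/m3.png",np.hstack([a,b]))
E
```

```text
[ 0.4717 -0.0002  0.1498] [-0.1478  0.989  -0.0005] 8.65 [ 0.8169  0.6596 -2.0291]
```

View pics/m3.png

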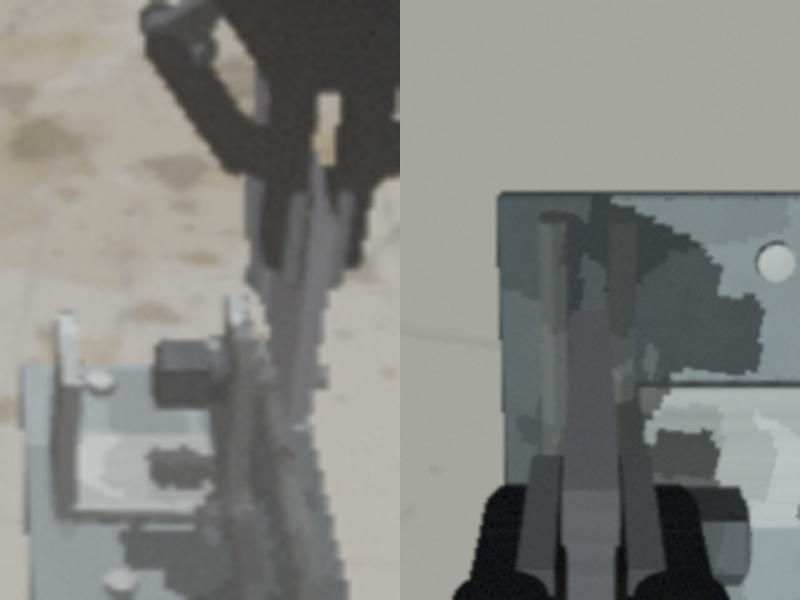

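In the wrist crop, the shim's lower end is centred at (590,310). The slot lies between the rail edges at 568 and 608 (v≈220), so it is already close to alignment.

```bash
python3 - <<'E'
from h import *
np.set_printoptions(precision=4,suppress=True)
s=ld("wrist3");g=cv2.cvtColor(s["pixels"],cv2.COLOR_RGB2GRAY)
for v in(200,206,215,228,232,240,250,260): print(v,g[v,292:346])
W=lambda l:[(240+(u-400)/2.5,110+v/2.5) for u,v in l]
n=np.array([np.cos(np.radians(8.4)),np.sin(np.radians(8.4))])
for nm,uv,z in(("slot",(588,220),.028),("r1",(568,220),.028),("r2",(608,220),.028),("shim bot",(590.5,310),.0925),("shim top",(590,490),.1725),("wallcorner",(640,380),.016)):
    p=plane(s,W([uv]),z)[0];print(nm,p,"n=",p[:2]@n)
print("tcp n",np.array([.4713,0])@n)
sd=ld("side3");p=plane(sd,[(335+293/5,160+425/5)],.0925)[0];print(p,p[:2]@n)
E
```

```text
200 [86 87 88 92 96 97 97 96 90 84 84 84 86 87 76 67 64 63 63 65 63 64 64 61
 65 62 63 64 64 62 63 66 72 71 75 74 71 75 72 71 70 73 71 65 64 62 64 62
 64 67 67 66 68 69]
206 [88 87 89 92 96 97 99 98 95 89 85 87 86 81 68 65 63 63 63 59 63 65 63 62
 63 63 64 62 65 64 63 68 70 72 75 73 72 73 72 72 73 73 68 63 64 64 64 64
 64 62 62 64 63 62]
215 [ 87  87  87  89  94  98 101  98  93  89  85  79  74  74  71  67  64  61
  64  66  77  83  86  85  86  86  83  80  70  65  65  67  71  72  75  73
  72  75  73  73  71  72  70  63  63  65  64  63  61  60  63  70  73  73]
228 [86 85 87 89 92 98 99 99 96 90 88 86 87 87 79 68 64 62 62 62 64 77 85 85
 87 87 87 86 85 84 79 74 71 75 74 73 72 73 72 76 74 72 74 80 79 80 80 81
 80 80 81 80 81 80]
232 [104 105 103 101  98  98 100  99  96  92  86  86  86  86  78  69  61  62
  63  65  79  86  86  86  85  86  86  88  86  86  82  77  72  74  75  73
  73  71  72  73  72  74  79  79  81  81  79  83  80  82  79  81  81  81]
240 [103 102 103 105 106 108 108 104  98  91  88  87  86  87  81  77  79  81
  79  82  82  82  82  82  81  82  83  82  83  82  79  79  76  71 
[... 212 characters left out ...]
 83  82  83  88  85
  86  83  84  84  86  83  80  79  79  80  91  99 101 100  97  87  79  79]
260 [100 102 102 101 102 107 109 110 111 104 100  98  99  97  92  85  85  84
  82  82  81  81  83  83  81  83  82  82  83  83  82  82  86 100 110 110
 104  96  91  88  86  85  83  80  79  78  81  94 101  85  78  78  77  76]
slot [0.4645 0.0261 0.028 ] n= 0.4633701942707198
r1 [0.459  0.0252 0.028 ] n= 0.45774730290928783
r2 [0.4701 0.0269 0.028 ] n= 0.46899225866060584
shim bot [0.4663 0.0203 0.0925] n= 0.4642346523713914
shim top [0.4664 0.0204 0.1725] n= 0.46435756302689524
wallcorner [ 0.4883 -0.0242  0.016 ] n= 0.4795387908627851
tcp n 0.4662440505254564
[0.4692 0.0195 0.0925] 0.4669716495253036
```

Request:
send_rows --commands "0 0 -.04 .5 0;0 0 0 .8 0;0 0 0 .8 0;0 0 0 .7 0;0 0 0 .3 0;0 0 0 .2 0;0 0 0 .2 0;0 0 0 0 0"

```text
t: 9.32
tcp_pos: [0.4706, -0.0003, 0.0793]
tool_rot: [0.653, 0.758, 0.0, 0.0]
force: [-0.2, 0.8, -1.9]
finger_gap: 0.078
gripper_force: 88.1
```

Request:
send_rows --commands "0 0 0 .2 0;0 0 0 .15 0;0 0 0 .15 0;0 0 0 .1 0;0 0 0 0 0;0 0 0 0 0"

```text
t: 9.82
tcp_pos: [0.4703, -0.0002, 0.0672]
tool_rot: [0.653, 0.758, -0.0, -0.0]
force: [-0.7, -0.1, -2.2]
finger_gap: 0.08
gripper_force: 88.1
```

Request:
send_rows --commands "0 0 0 .1 0;0 0 0 .05 0;0 0 0 0 0;0 0 0 0 0"

```text
t: 10.15
tcp_pos: [0.4706, -0.0002, 0.0666]
tool_rot: [0.653, 0.758, 0.0, 0.001]
force: [-3.4, 1.5, 19.3]
finger_gap: 0.076
gripper_force: 91.7
```

Request:
send_rows --commands "30 0 0 -.03 0;30 0 0 0 0;30 0 0 0 0;30 0 0 -.3 0;30 0 0 -.8 0;30 0 0 -1 0;30 0 0 -1 0;30 0 0 -1 0;30 0 0 -1 0;30 0 0 -.9 0;30 0 0 0 0"

```text
t: 11.07
tcp_pos: [0.4724, -0.0006, 0.1881]
tool_rot: [0.653, 0.758, 0.002, 0.003]
force: [0.9, -0.5, -0.1]
finger_gap: 0.352
gripper_force: 0.0
```

```bash
python3 - <<'E'
from station import readout,cams
from h import *
np.set_printoptions(precision=4,suppress=True)
S={n:cams.snapshot(n) for n in("wrist","side","scene")}
for n in S: pickle.dump(S[n],open(f"pics/{n}4.pkl","wb"))
r=readout.sense();print(r["tcp_pos"],R.from_quat(r["tool_rot"]).as_matrix()[:,0],r["t"],r["force"],r["q"])
c=lambda n,x,y,w,h,f:cv2.resize(S[n]["pixels"][y:y+h,x:x+w,::-1],None,fx=f,fy=f,interpolation=cv2.INTER_CUBIC)
cv2.imwrite("pics/m4.png",np.hstack([c("scene",245,240,100,100,4),c("side",330,200,100,100,4)]))
E
```

```text
[ 0.4699 -0.0001  0.1847] [-0.1478  0.989   0.0002] 11.2167 [-0.139   0.1325  0.404 ] [-0.2387  0.4067  1.8696 -0.      0.8658 -0.3871]
```

View pics/m4.png

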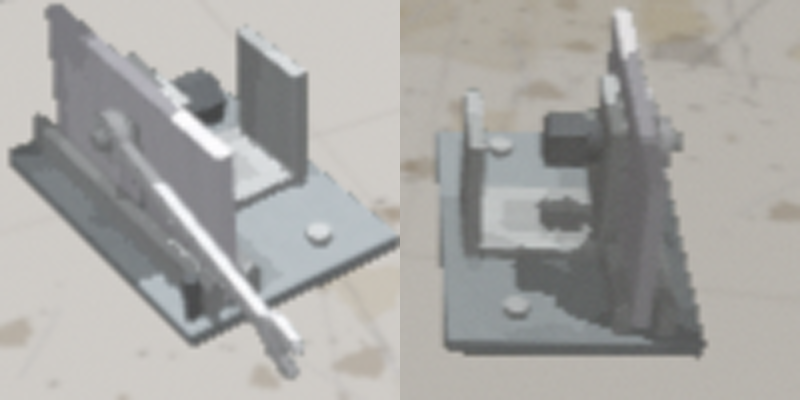

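The shim stands between the rails along its full length and straddles the bolt, and the spanner still droops. Next I turn the tool a quarter turn over the head.

Request:
send_rows --commands "60 -.9 .58 0 1;60 -.85 .65 0 1;60 -.82 .7 0 1;60 0 0 0 1;60 0 0 0 1;60 0 0 0 1;60 0 0 0 1;60 0 0 0 1;60 0 0 0 1;60 0 0 0 1;60 0 0 0 1;60 0 0 0 1;60 0 0 0 1;60 0 0 0 1;60 0 0 0 1;60 0 0 0 1;60 0 0 0 1;60 0 0 0 1;60 0 0 0 1;60 0 0 0 1"

```text
t: 12.88
tcp_pos: [0.5119, -0.0482, 0.1832]
tool_rot: [0.987, 0.159, -0.002, -0.001]
force: [0.2, -0.7, -0.0]
finger_gap: 0.702
gripper_force: 0.0
```

Request:
send_rows --commands "60 0 0 0 1;60 0 0 0 1;60 0 0 0 .5;60 0 0 0 0;60 0 0 0 0"

```text
t: 13.3
tcp_pos: [0.5122, -0.0483, 0.1837]
tool_rot: [0.997, 0.075, -0.001, -0.001]
force: [-0.7, 0.1, -0.1]
finger_gap: 0.699
gripper_force: 0.0
```

```bash
python3 - <<'E'
from station import readout,cams
from h import *
np.set_printoptions(precision=4,suppress=True)
s=cams.snapshot("wrist");pickle.dump(s,open("pics/wrist5.pkl","wb"))
r=readout.sense();T=R.from_quat(r["tool_rot"]).as_matrix()
print(r["tcp_pos"],T,r["t"],"yaw",np.degrees(np.arctan2(T[1,0],T[0,0])))
d=T.T@(np.array([.5129,-.0481,.050])-r["tcp_pos"]);print("to go",d)
cv2.imwrite("pics/w5.png",s["pixels"][:,:,::-1])
E
```

```text
[ 0.5123 -0.0483  0.1839] [[ 0.9889  0.1487 -0.0021]
 [ 0.1487 -0.9889  0.0007]
 [-0.002  -0.001  -1.    ]] 13.35 yaw 8.550876687385262
to go [ 0.0009 -0.      0.1339]
```

Request:
send_rows --commands "60 .05 0 .6 0;60 0 0 1 0;60 0 0 1 0;60 0 0 .6 0;60 0 0 .6 0;60 0 0 .6 0;60 0 0 .6 0;60 0 0 .6 0;60 0 0 .6 0;60 0 0 .5 0;60 0 0 0 0;60 0 0 0 0"

```text
t: 14.35
tcp_pos: [0.5135, -0.0482, 0.0503]
tool_rot: [0.997, 0.074, -0.001, -0.0]
force: [-0.5, -0.0, -0.5]
finger_gap: 0.704
gripper_force: 0.0
```

Request:
send_rows --commands "34 0 0 0 0;32 0 0 0 0;30 0 0 0 0;28 0 0 0 0;20 0 0 0 0;20 0 0 0 0;20 0 0 0 0;20 0 0 0 0" --grip_force 30

```text
t: 15.02
tcp_pos: [0.5144, -0.049, 0.0516]
tool_rot: [0.997, 0.074, 0.001, 0.001]
force: [-2.1, -3.8, 6.5]
finger_gap: 0.292
gripper_force: 29.5
```

Request:
send_rows --commands "15 0 0 0 0;15 0 0 0 0;15 0 0 0 0;15 0 0 0 0" --grip_force 80

```text
t: 15.35
tcp_pos: [0.5144, -0.0491, 0.0518]
tool_rot: [0.997, 0.074, 0.001, 0.001]
force: [-1.2, -4.6, 7.4]
finger_gap: 0.271
gripper_force: 77.9
```

```bash
cat > sp.py <<'E'
from station import readout,cams
from h import *
np.set_printoptions(precision=2,suppress=True)
o=ld("scene4")["pixels"].astype(int)
s=cams.snapshot("scene");g=s["pixels"].astype(int)
r=readout.sense();print(r["t"],r["finger_gap"]*85.4,r["force"],r["ft_torque"],r["gripper_force"])
# predicted spanner axis pixels for joint angles
yaw=np.radians(8.45);n=np.array([np.cos(yaw),np.sin(yaw)]);t=np.array([-n[1],n[0]])
def ax(th,L):
    xy=.4774*n-.1225*t+n*(-.0265)-t*L*np.cos(th);return proj(s,[[*xy,.062+L*np.sin(th)]])[0]
for th in(-.22,-.1,0,.1): print(th,ax(th,.05),ax(th,.10),ax(th,.14))
# bright spanner centre in columns
for nm,im in(("old",o),("new",g)):
    gr=im.sum(2)/3
    print(nm);cols=[]
    for u in(284,290,296,302,308,314):
        c=gr[265:340,u];k=c.argmax();w=np.clip(c[max(0,k-4):k+5]-np.median(c),0,None);cols.append((u,265+k,int(c[k])))
    print(cols)
d=np.abs(g-o).sum(2)[262:345,270:335]>60;ys,xs=np.nonzero(d);print("diff",d.sum(),xs.mean()+270 if len(xs) else 0,ys.mean()+262 if len(ys) else 0)
E
python3 sp.py
```

```text
15.4 23.21004957989519 [-1.69 -3.87  8.04] [-0.51  0.23 -0.05] 77.88612596690655
-0.22 [286.2  290.84] [301.53 309.95] [314.51 326.11]
-0.1 [286.31 288.49] [301.9  305.24] [315.21 319.54]
0 [286.24 286.34] [301.85 300.87] [315.28 313.36]
0.1 [286.02 284.03] [301.48 296.14] [314.86 306.61]
old
[(284, np.int64(286), 234), (290, np.int64(269), 251), (296, np.int64(274), 250), (302, np.int64(307), 244), (308, np.int64(315), 247), (314, np.int64(319), 244)]
new
[(284, np.int64(337), 204), (290, np.int64(334), 204), (296, np.int64(299), 243), (302, np.int64(307), 247), (308, np.int64(314), 248), (314, np.int64(318), 245)]
diff 998 302.79058116232466 291.69639278557116
```

```bash
cat > sp2.py <<'E'
from station import readout,cams
from h import *
import sys
np.set_printoptions(precision=3,suppress=True)
def meas(s,name):
    g=cv2.cvtColor(s["pixels"],cv2.COLOR_RGB2GRAY).astype(float)
    yaw=np.radians(8.45);n=np.array([np.cos(yaw),np.sin(yaw)]);t=np.array([-n[1],n[0]])
    ths=np.arange(-.35,.3,.01);best=[]
    # bright bar: score by mean brightness along line L=.03..0.09 with free x,z offset
    for th in ths:
        b=-9
        for du in np.arange(-4,4.1,.5):
            L=np.linspace(.03,.13,60)
            P=[[*(.4774*n-.1225*t+n*(-.0265)-t*l*np.cos(th)),.062+l*np.sin(th)] for l in L]
            q=proj(s,P)+[du,0]
            v=cv2.remap(g.astype(np.float32),q[:,0].astype(np.float32)[None],q[:,1].astype(np.float32)[None],cv2.INTER_LINEAR)[0]
            b=max(b,(np.minimum(v,235)).mean())
        best.append(b)
    k=int(np.argmax(best));print(name,"theta",ths[k],best[k],[(round(float(a),2),round(float(c))) for a,c in zip(ths[::6],best[::6])])
if __name__=="__main__":
    for n in("scene0","scene4"): meas(ld(n),n)
    s=cams.snapshot("scene");pickle.dump(s,open(f"pics/scn_{sys.argv[1]}.pkl","wb"));meas(s,"now")
    r=readout.sense();print(r["t"],r["tcp_pos"],r["finger_gap"]*85.4,r["force"],r["gripper_force"])
E
python3 sp2.py a
```

```text
scene0 theta -0.1599999999999998 233.38701 [(-0.35, 186), (-0.29, 217), (-0.23, 227), (-0.17, 233), (-0.11, 224), (-0.05, 206), (0.01, 203), (0.07, 199), (0.13, 187), (0.19, 173), (0.25, 159)]
scene4 theta -0.16999999999999982 228.83456 [(-0.35, 186), (-0.29, 216), (-0.23, 225), (-0.17, 229), (-0.11, 220), (-0.05, 201), (0.01, 186), (0.07, 174), (0.13, 160), (0.19, 151), (0.25, 150)]
now theta -0.1599999999999998 209.16104 [(-0.35, 161), (-0.29, 191), (-0.23, 203), (-0.17, 209), (-0.11, 203), (-0.05, 188), (0.01, 170), (0.07, 149), (0.13, 143), (0.19, 142), (0.25, 140)]
15.45 [ 0.514 -0.049  0.052] 23.44207190428633 [-2.005 -2.725  6.856] 77.88706284016371
```

The spanner has not moved: the jaws are jammed on the head's corners by friction. A lighter squeeze while sliding the pads up and down should break the friction and let the flats align.

Request:
send_rows --commands "15 0 0 0 0;15 0 0 -.1 0;15 0 0 -.15 0;15 0 0 -.15 0;15 0 0 .15 0;15 0 0 .15 0;15 0 0 .15 0;15 0 0 .15 0;15 0 0 -.1 0;15 0 0 -.15 0;15 0 0 0 0" --grip_force 30

```text
t: 16.37
tcp_pos: [0.515, -0.0489, 0.0527]
tool_rot: [0.997, 0.074, 0.001, 0.001]
force: [0.2, -3.6, 7.2]
finger_gap: 0.27
gripper_force: 39.1
```

```bash
python3 sp2.py b | tail -2
```

```text
now theta 0.05000000000000038 206.94525 [(-0.35, 141), (-0.29, 139), (-0.23, 138), (-0.17, 137), (-0.11, 154), (-0.05, 191), (0.01, 204), (0.07, 205), (0.13, 188), (0.19, 161), (0.25, 144)]
16.4167 [ 0.515 -0.049  0.053] 23.326255131101156 [-0.763 -2.922  8.097] 39.17738159419969
```

Request:
send_rows --commands "15 0 0 0 0;15 0 0 0 0;15 0 0 0 0;15 0 0 0 0;15 0 0 0 0;15 0 0 0 0" --grip_force 80

```text
t: 16.92
tcp_pos: [0.515, -0.0489, 0.0528]
tool_rot: [0.997, 0.074, 0.001, 0.001]
force: [-0.6, -3.9, 9.6]
finger_gap: 0.265
gripper_force: 77.9
```

```bash
python3 sp2.py c | tail -2; python3 - <<'E'
from h import *
import sys
# finer: edges of spanner in side view unavailable; print bright centre near predicted line, old vs now
for n in("scene4","scn_b","scn_c"):
    s=ld(n);g=cv2.cvtColor(s["pixels"],cv2.COLOR_RGB2GRAY).astype(float)
    out=[]
    for u in range(286,318,3):
        c=g[270:335,u];k=np.nonzero(c>225)[0]+270;out.append((u,k.min() if len(k) else 0,k.max() if len(k) else 0))
    print(n,[tuple(int(v) for v in o) for o in out])
E
```

```text
now theta 0.05000000000000038 206.96625 [(-0.35, 141), (-0.29, 139), (-0.23, 138), (-0.17, 137), (-0.11, 154), (-0.05, 191), (0.01, 205), (0.07, 205), (0.13, 188), (0.19, 161), (0.25, 144)]
16.9667 [ 0.515 -0.049  0.053] 22.52566938064288 [-0.897 -3.756  9.105] 77.85731711424887
scene4 [(286, 287, 289), (289, 270, 293), (292, 270, 296), (295, 272, 300), (298, 274, 304), (301, 276, 307), (304, 309, 311), (307, 312, 315), (310, 316, 317), (313, 318, 319), (316, 320, 322)]
scn_b [(286, 0, 0), (289, 0, 0), (292, 0, 0), (295, 291, 292), (298, 294, 295), (301, 296, 298), (304, 299, 301), (307, 302, 303), (310, 305, 305), (313, 0, 0), (316, 306, 308)]
scn_c [(286, 0, 0), (289, 0, 0), (292, 0, 0), (295, 291, 292), (298, 294, 295), (301, 296, 298), (304, 299, 301), (307, 302, 303), (310, 305, 305), (313, 0, 0), (316, 306, 308)]
```

```bash
python3 -c "
from station import sign_off
print(sign_off())"
```

```text
the job is handed in; nothing more can be done
None
```

The job is handed in: the shim sits fully home in the slot, straddling the bolt. The bolt is turned until the spanner is level to within what the camera shows, and the gripper still holds the head at about 78 N.

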